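# Return the stray thread spools to their shade trays

### The arm

A 6-joint arm with a two-finger parallel gripper is mounted at the origin on the work surface. World frame = base frame: x ahead of the robot, y to its left, z up, the work surface at z = 0. Lengths are in mm, angles in rad, forces in N, time in s.
With the tool pointing down it reaches from about 300 to 775 mm from the base axis. Payload 14.6 kg.
Tool frame: the origin (TCP) lies at the very end of the fingers, on their centre line; the grasp point (between the pads) lies 19 mm behind it; z points along the fingers, y is the line along which they close (so a half turn about z gives the same grasp; the last joint's range is limited). The gripper opens to 94 mm and grips with 3 to 60 N. Pads are 16 mm wide; open, the fingers measure 119 mm over their backs; the gripper's body (75 mm by 177 mm) begins 78 mm behind the grasp point.
Start: joints at [1.251, 0.3, 1.521, -0, 1.321, -0.067], TCP at [137.562, 532.509, 205.446] pointing down, gripper open.
Joint ranges: [-3.03, 3.03], [-0.79, 2.21], [0.23, 2.52], [-1.04, 4.18], [0, 3.07], [-2.55, 2.55]. Speed limits (rad/s): [2.22, 2.22, 2.57, 3.14, 3.14, 3.14].

### API

Orientations are given as [roll, pitch, yaw] about the fixed x, y, z axes, in that order (R = Rz(yaw) Ry(pitch) Rx(roll)).
In Python, from cell import manip gives the robot as it stands. The module is installed in compiled form; this text tells all that it offers.
- The arm moves only by the shell command python3 -m inch 'ROWS' [FORCE]. ROWS is JSON, a list of rows, each an object of numbers: "gripper": the opening, from 0 (shut) to 1 (fully open); "dx", "dy", "dz": the shift along the world's x, y, z in m; "wx", "wy", "wz": the turn, a rotation vector about the world's x, y, z in degrees. A call has exactly 5 rows; each row is the pose to reach, as a shift and turn from the pose commanded when the call began; what a row does not reach only later rows make up. A row lasts 1/12 s, in which the tool goes at most 41.7 mm and 7.16 degrees, less where a joint would pass 70% of its speed; a pose out of reach is approached as far as the arm can. A call with a gripper value outside its range is refused whole. The fingers move at their own pace and stop on an object; FORCE is the grip in N (left out, the last holds). Time passes only in rows, so rows that repeat a pose let the fingers close, or fill a call up. It gives the time, the measured TCP pose, the force, the opening and the grip force at its end, in the units of the state.
- manip.read_state(): the state, without advancing time (a new reading comes with each control period).
- manip.camera(name): name is "scene" or "top" or "wrist"; returns the picture (420x560x3 uint8, blue, green, red); there is no depth.
- manip.camera_info(name): a dict with "camera_matrix" (3x3 intrinsics, pixels), "R" (3x3) and "t" (3): a world point X has camera coordinates R X + t; the wrist camera has in their place "tool_from_camera" (4x4, takes a point from camera to tool coordinates, whose origin is the TCP and whose axes are the flange's). Camera axes: x right, y down, z forward; pixel columns grow to the right and rows downward; lengths in mm; the calibration is good to about 2 mm. A picture is of the moment at which its call begins: read the wrist's pose just before it. camera_info takes no time and is no camera call.
- manip.sign_off(): hands the job in; it is judged then, once.
The state is a dict: "clock": time; "joints": joint angles; "qd": joint speeds; "effort": joint torques, N m; "eef_pos": TCP position; "eef_rot": TCP orientation; "wrist_force": force on the tool from outside, world axes, zero at the start; "moment": the same for the moment, N m; "finger_gap": finger opening in mm; "finger_force": force on a finger pad.
Only numpy, scipy, OpenCV 4.12 (cv2) and the standard library are available. Lean on these libraries where they do the work, as an engineer would, in place of code of your own. Each camera call takes 0.05 s, during which the arm holds its last target. There are 200 camera calls.

### The job

The thread stall is being tidied: take the loose red, blue, yellow and green spools one by one and stand each upright, right way up, in the empty front compartment of the tray that holds its own colour, down on the compartment's floor. The white spool is set aside for a customer: leave it and the button jar standing where they are.

Things in the scene. Friction and masses are not known exactly. Their poses are not given: they have to be found in the camera images.
- spool_red: loose wooden-ended spool of red thread with a round red label on its top end: a plain cylinder 34 mm across and 52 mm tall, 35 g (varies by a third), standing on the table, 50 mm free to its left and right, 25 mm all round. Origin: centre of its underside, z up its axis; yaw does not matter
- spool_blue: loose wooden-ended spool of royal-blue thread with a round royal-blue label on its top end: a plain cylinder 34 mm across and 52 mm tall, 35 g (varies by a third), standing on the table, 50 mm free to its left and right, 25 mm all round. Origin: centre of its underside, z up its axis; yaw does not matter
- spool_yellow: loose wooden-ended spool of golden-yellow thread with a round golden-yellow label on its top end: a plain cylinder 34 mm across and 52 mm tall, 35 g (varies by a third), standing on the table, 50 mm free to its left and right, 25 mm all round. Origin: centre of its underside, z up its axis; yaw does not matter
- spool_green: loose wooden-ended spool of dark-green thread with a round dark-green label on its top end: a plain cylinder 34 mm across and 52 mm tall, 35 g (varies by a third), standing on the table, 50 mm free to its left and right, 25 mm all round. Origin: centre of its underside, z up its axis; yaw does not matter
- tray_red: fixed light-grey tray, red shade card on its front ledge, 58 mm wide (y), 240 long (x), walls 20 high; four compartments 52 mm square in line along x: the front one (robot side) empty, then three with fixed red spools (axes 59, 107, 168 mm along +x). Origin: under the empty one's centre, at table height; its floor 3 mm up. Fingers fit left and right of it, above the walls; trays 110 mm apart
- tray_blue: fixed light-grey tray, royal-blue shade card on its front ledge, 58 mm wide (y), 240 long (x), walls 20 high; four compartments 52 mm square in line along x: the front one (robot side) empty, then three with fixed royal-blue spools (axes 59, 107, 168 mm along +x). Origin: under the empty one's centre, at table height; its floor 3 mm up. Fingers fit left and right of it, above the walls; trays 110 mm apart
- tray_yellow: fixed light-grey tray, golden-yellow shade card on its front ledge, 58 mm wide (y), 240 long (x), walls 20 high; four compartments 52 mm square in line along x: the front one (robot side) empty, then three with fixed golden-yellow spools (axes 59, 107, 168 mm along +x). Origin: under the empty one's centre, at table height; its floor 3 mm up. Fingers fit left and right of it, above the walls; trays 110 mm apart
- tray_green: fixed light-grey tray, dark-green shade card on its front ledge, 58 mm wide (y), 240 long (x), walls 20 high; four compartments 52 mm square in line along x: the front one (robot side) empty, then three with fixed dark-green spools (axes 59, 107, 168 mm along +x). Origin: under the empty one's centre, at table height; its floor 3 mm up. Fingers fit left and right of it, above the walls; trays 110 mm apart
- spool_white: a fifth spool of the same size and shape, with white thread and white top label, standing among the loose ones; set aside for a customer. Origin: centre of its underside
- button_jar: closed clear jar of buttons with an aluminium lid, 54 mm across, 64 mm tall, standing to the left of the trays. Origin: centre of its underside

How it is judged (in metres and radians):
At the end, for the whole second after the job is handed in: Each coloured spool stands in the front compartment of its own colour's tray: within 14 mm of its centre, on its floor (at most 4 mm above), upright within 0.12 rad, at rest, released; the white spool and the button jar stand within 30 mm of where they started (horizontal distance between spool_red and tray_red below 0.014 m and z of spool_red in the frame of tray_red between -0.001 and 0.007 m and angle between each of spool_red, spool_blue, spool_yellow, spool_green's own z axis and vertical below 0.12 rad and linear speed of each of spool_red, spool_blue, spool_yellow, spool_green below 0.02 m/s and contact force between each of spool_red, spool_blue, spool_yellow, spool_green and the fingers below 0.05 N and horizontal distance between spool_blue and tray_blue below 0.014 m and z of spool_blue in the frame of tray_blue between -0.001 and 0.007 m and horizontal distance between spool_yellow and tray_yellow below 0.014 m and z of spool_yellow in the frame of tray_yellow between -0.001 and 0.007 m and horizontal distance between spool_green and tray_green below 0.014 m and z of spool_green in the frame of tray_green between -0.001 and 0.007 m and distance of each of spool_white, button_jar from where it was at the start of the episode below 0.03 m and angle between each of spool_white, button_jar's own z axis and vertical below 0.2 rad); the robot touches nothing.
It fails at once if the white spool is pushed more than 30 mm, lifted or knocked over (distance of spool_white from where it was at the start of the episode above 0.03 m or angle between spool_white's own z axis and vertical above 0.5 rad).
It fails at once if the button jar is pushed more than 30 mm, lifted or knocked over (distance of button_jar from where it was at the start of the episode above 0.03 m or angle between button_jar's own z axis and vertical above 0.5 rad).
It also fails if it takes over 106 s, if anything falls off the work surface, if the arm or the gripper's body presses on something with over 40 N, if the wrist force passes 120 N, or if a joint passes its speed limit or range.

## Working session

There is one attempt and no reset: what is moved stays moved. The work goes in short steps, Python scripts to look and compute and a shell command to move; the robot and the scene stay as the last step left them, time stands still between calls to the robot, and variables do not carry over. Pictures are saved under pics/ and viewed, at most 14 in all, crops included, and the job is handed in when it is done.

```bash
mkdir -p pics
python3 - <<'E'
from cell import manip
import cv2,numpy as np
s=manip.read_state();print(s)
for n in("top","scene"):
    cv2.imwrite(f"pics/{n}0.png",manip.camera(n));i=manip.camera_info(n);print(n,i)
E
```

```text
{'clock': 0.0, 'joints': array([ 1.25145265e+00,  3.00443419e-01,  1.52160406e+00, -1.05883196e-05,
        1.32067944e+00, -6.66094154e-02]), 'qd': array([ 3.34139145e-04,  6.33372553e-04, -1.20472927e-03,  2.42465964e-05,
       -1.48812685e-03,  4.33485550e-04]), 'effort': array([-7.88272810e-04, -5.31800008e+01, -3.52737951e+01,  7.08070910e-02,
        2.44584319e-02, -7.28276336e-05]), 'eef_pos': array([137.45529398, 532.27097535, 204.89178742]), 'eef_rot': array([-3.14046022e+00, -6.52638674e-05,  2.88886098e+00]), 'wrist_force': array([-0.79293851,  0.52267244,  0.36858416]), 'moment': array([ 0.01739113,  0.04766027, -0.02032455]), 'finger_force': 0.0, 'finger_gap': 93.94932716042959}
top {'camera_matrix': array([[415.23310768,   0.        , 273.72553429],
       [  0.        , 415.23310768, 206.11327161],
       [  0.        ,   0.        ,   1.        ]]), 'R': array([[ 0.01998818, -0.99920399, -0.03452339],
       [-0.98944536, -0.01481254, -0.14414739],
       [ 0.14352127,  0.03704025, -0.98895382]]), 't': array([ 44.15731516, 533.26710068, 829.28053467])}
scene {'camera_matrix': array([[400.48079321,   0.        , 278.7914902 ],
       [  0.        , 400.48079321, 207.47126247],
       [  0.        ,   0.        ,   1.        ]]), 'R': array([[ 0.66338579,  0.74826153,  0.00489573],
       [ 0.46499301, -0.4071049 , -0.78615972],
       [-0.58626   ,  0.52380367, -0.61800399]]), 't': array([-392.37343542, -206.30379507, 1231.41046189])}
```

View pics/top0.png

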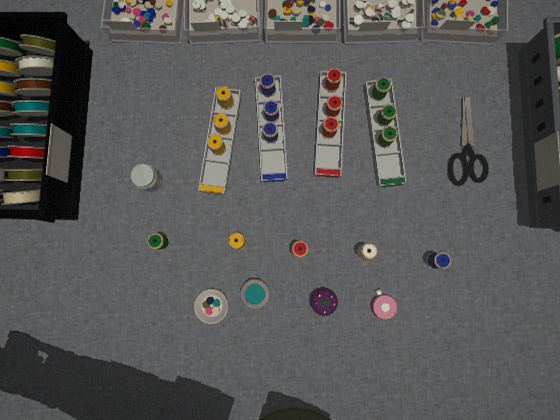

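View pics/scene0.png

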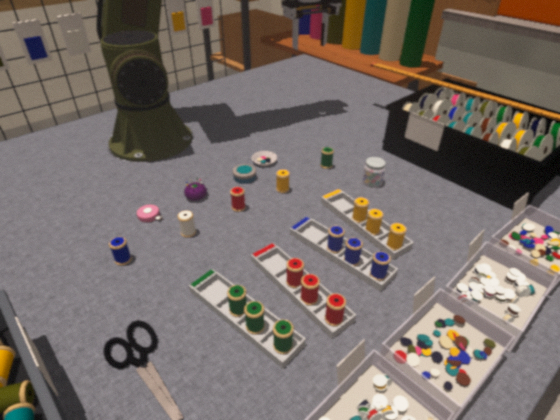

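The top view (image up = +x, left = +y) shows the loose spools: green (157,241), yellow (236,240), red (300,249), white (369,251), blue (441,260). The trays run left to right yellow, blue, red, green, with their front compartments near row 170. The jar is at (144,177).

```bash
cat > h.py <<'E'
import cv2,numpy as np
from cell import manip
from scipy.spatial.transform import Rotation as Ro
COL={'red':((172,120,60),(6,255,255)),'blue':((108,130,40),(128,255,255)),'yellow':((16,130,90),(30,255,255)),'green':((45,70,20),(85,255,255)),'white':((0,0,150),(179,70,255))}
def mask(im,c):
    h=cv2.cvtColor(im,cv2.COLOR_BGR2HSV);a,b=COL[c]
    if a[0]>b[0]: return cv2.inRange(h,(a[0],a[1],a[2]),(179,255,255))|cv2.inRange(h,(0,a[1],a[2]),b)
    return cv2.inRange(h,a,b)
def ray(uv,z,info,pose=None):
    d=np.linalg.inv(info['camera_matrix'])@np.array([uv[0],uv[1],1.])
    if 'R' in info: R=info['R'].T;o=-R@info['t']
    else:
        T=info['tool_from_camera'];B=Ro.from_euler('xyz',pose[1]).as_matrix()
        R=B@T[:3,:3];o=B@T[:3,3]+pose[0]
    d=R@d
    return o+d*(z-o[2])/d[2]
def blobs(m,amin=8):
    n,l,s,c=cv2.connectedComponentsWithStats(m)
    return [(s[i],c[i]) for i in range(1,n) if s[i][4]>=amin]
E
python3 - <<'E'
from h import *
im=cv2.imread('pics/top0.png');i=manip.camera_info('top')
print(manip.camera_info('wrist'))
for c in COL:
    m=mask(im,c)
    m[:65]=0;m[275:]=0;m[:,:100]=0;m[:,450+10:]=0
    for s,p in blobs(m,12): print(c,s[:5],p.round(1),ray(p,52,i)[:2].round(1))
a=im[225:280,140:460];b=im[65:195,190:415]
cv2.imwrite('pics/z1.png',cv2.resize(a,None,fx=2.5,fy=2.5,interpolation=cv2.INTER_CUBIC))
cv2.imwrite('pics/z2.png',cv2.resize(b,None,fx=3.5,fy=3.5,interpolation=cv2.INTER_CUBIC))
E
```

```text
{'camera_matrix': array([[337.30177321,   0.        , 279.13739636],
       [  0.        , 337.30177321, 211.12834974],
       [  0.        ,   0.        ,   1.        ]]), 'tool_from_camera': array([[ 2.26370985e-04, -9.59207214e-01, -2.82703855e-01,
         8.29042475e+01],
       [ 9.99999865e-01,  3.49123849e-04, -3.83833325e-04,
        -2.94930424e-01],
       [ 4.66874353e-04, -2.82703730e-01,  9.59207164e-01,
        -1.79210725e+02],
       [ 0.00000000e+00,  0.00000000e+00,  0.00000000e+00,
         1.00000000e+00]])}
red [328  69  13  12 103] [333.8  74.6] [818.2 -70.5]
red [325  79  15  11  90] [331.2  85.2] [794.2 -65. ]
red [328  96  13  12 106] [334.4 101.8] [756.9 -71.6]
red [326 106  14  10  76] [331.3 111.8] [734.7 -65.2]
red [325 118  13  12 109] [330.6 123.4] [709.  -63.6]
red [323 127  13  10  65] [328.1 133. ] [687.8 -58.5]
red [316 169  24   6 110] [328.  171.3] [605.4 -58.3]
red [293 242  14  13 124] [299.8 248.3] [445.   -1.5]
blue [262  75  11  11  88] [267.1  79.6] [806.2  72.9]
blue [264  86  11   9  38] [269.7  90.4] [781.8  66.7]
blue [265 102  12  11  
[... 2100 characters left out ...]
4.1 140.7] [670.1  55.1]
white [317 123  24  21 192] [329.1 137.7] [677.5 -60.5]
white [210 124   9  12  36] [213.3 130.6] [691.  184.9]
white [342 134   1  12  12] [342.  139.5] [674.  -87.5]
white [374 139  24  15 171] [385.8 148.1] [ 656.2 -178.3]
white [206 140  26  24 226] [220.6 153.4] [641.2 167.3]
white [315 146  24  23 489] [326.9 157. ] [635.9 -55.9]
white [261 151  24  23 481] [272.6 161.9] [624.1  57.3]
white [341 154   1  13  13] [341. 160.] [629.8 -85.3]
white [376 155  28  24 487] [388.  166.3] [ 617.5 -182.1]
white [203 162  25  25 492] [214.8 173.9] [597.  177.9]
white [131 164  22  22 370] [141.6 174.7] [593.3 333. ]
white [363 244  13  14 131] [368.9 250.4] [ 443.3 -140.6]
```

View pics/z2.png

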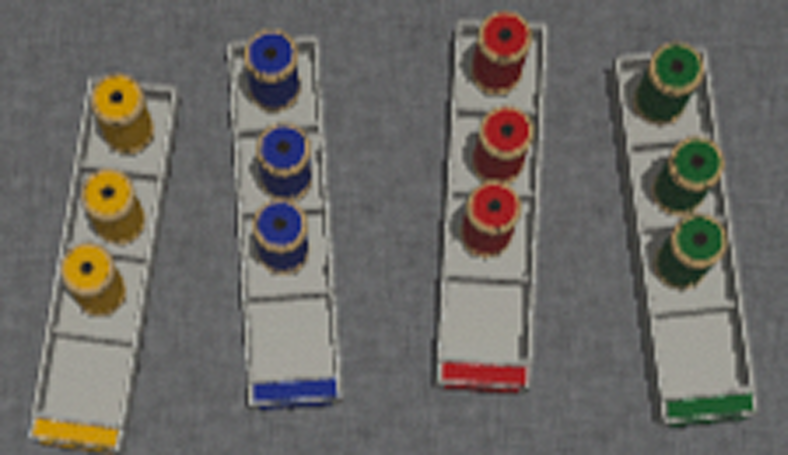

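View pics/z1.png

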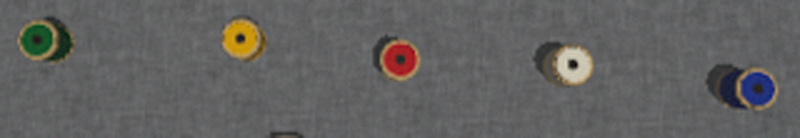

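```bash
python3 - <<'E'
from h import *
im=cv2.imread('pics/top0.png');i=manip.camera_info('top')
m=mask(im,'white')
n,l,s,c=cv2.connectedComponentsWithStats(m)
for name,px in dict(yellow=(215,174),blue=(272,162),red=(327,157),green=(388,166)).items():
    k=l[px[1],px[0]];r=cv2.minAreaRect(np.argwhere(l==k)[:,::-1].astype(np.float32))
    card=min((p for t,p in blobs(mask(im,name),60) if t[1]>160 and t[1]<200 and t[2]>20),key=lambda p:abs(p[0]-px[0]))
    P=ray(c[k],5,i);C=ray(card,20,i);sp=sorted([ray(p,52,i)[:2] for t,p in blobs(mask(im,name),85) if 65<t[1]<150 and 200<p[0]<420],key=lambda q:q[0])
    print(name,'floor',P[:2].round(1),'rectc',ray(r[0],5,i)[:2].round(1),'card',C[:2].round(1),'yaw',np.degrees(np.arctan2(*(P-C)[1::-1])).round(1),np.linalg.norm(P-C).round(1),[np.linalg.norm(q-P[:2]).round(0) for q in sp])
for name,p in dict(green=(154.6,240.5),yellow=(235.6,240),red=(299.8,248.3),blue=(442.7,259.9)).items():
    print(name,ray(p,52,i)[:2].round(1))
E
python3 -m inch '[{"gripper":1,"dx":0.04,"dy":-0.03,"wz":4},{"gripper":1,"dx":0.075,"dy":-0.055,"wz":8},{"gripper":1,"dx":0.105,"dy":-0.08,"wz":14},{"gripper":1,"dx":0.135,"dy":-0.1,"wz":14},{"gripper":1,"dx":0.16,"dy":-0.12,"wz":14.5}]' 20
python3 -m inch '[{"gripper":1,"dx":0.03,"dy":-0.025},{"gripper":1,"dx":0.06,"dy":-0.05},{"gripper":1,"dx":0.09,"dy":-0.07},{"gripper":1,"dx":0.12,"dy":-0.09},{"gripper":1,"dx":0.158,"dy":-0.115}]'
python3 -m inch '[{"gripper":1},{"gripper":1},{"gripper":1},{"gripper":1},{"gripper":1}]'
```

```text
yellow floor [607.5 186.6] rectc [607.1 186.3] card [571.2 190.6] yaw -6.3 39.5 [np.float64(61.0), np.float64(109.0), np.float64(170.0)]
blue floor [636.1  59.3] rectc [636.   59.1] card [601.1  54.9] yaw 7.2 38.4 [np.float64(61.0), np.float64(109.0), np.float64(171.0)]
red floor [648.5 -60.2] rectc [648.1 -59.9] card [612.8 -61.3] yaw 1.7 38.7 [np.float64(61.0), np.float64(109.0), np.float64(146.0), np.float64(170.0)]
green floor [ 629.2 -193.4] rectc [ 629.7 -196.1] card [ 592.9 -198.2] yaw 7.5 39.5 [np.float64(61.0), np.float64(109.0), np.float64(149.0), np.float64(170.0)]
green [455.4 296.8]
yellow [459.4 129.6]
red [445.   -1.6]
blue [ 427.2 -286.5]validation failed for argument at $[0]...
validation failed for argument at $[0]...
validation failed for argument at $[0]...
```

```bash
python3 -m inch '[{"gripper":1,"dx":0.03,"dy":-0.025,"dz":0,"wx":0,"wy":0,"wz":4},{"gripper":1,"dx":0.065,"dy":-0.05,"dz":0,"wx":0,"wy":0,"wz":8},{"gripper":1,"dx":0.1,"dy":-0.075,"dz":0,"wx":0,"wy":0,"wz":12},{"gripper":1,"dx":0.13,"dy":-0.1,"dz":0,"wx":0,"wy":0,"wz":14.5},{"gripper":1,"dx":0.16,"dy":-0.12,"dz":0,"wx":0,"wy":0,"wz":14.5}]' 20
```

```text
clock: 0.52
eef_pos: [298.8, 410.5, 205.3]
eef_rot: [-3.141, -0.0, -3.138]
wrist_force: [0.9, 1.4, 0.1]
finger_gap: 94.0
finger_force: 0.0
```

```bash
cat >> h.py <<'E'
def look(col,z,name,near,save=True):
    st=manip.read_state();pose=(st['eef_pos'],st['eef_rot']);im=manip.camera('wrist');i=manip.camera_info('wrist')
    if save: cv2.imwrite(f'pics/{name}.png',im)
    m=cv2.morphologyEx(mask(im,col),cv2.MORPH_CLOSE,np.ones((3,3),np.uint8))
    print('tcp',pose[0].round(1),pose[1].round(3))
    for s,p in blobs(m,150):
        w=ray(p,z,i,pose)[:2]
        if np.linalg.norm(w-near)<60: print(col,s,p.round(1),'world',w.round(1),'delta',(w-pose[0][:2]).round(1))
E
python3 -m inch '[{"gripper":1,"dx":0.03,"dy":-0.022,"dz":-0.01,"wx":0,"wy":0,"wz":0},{"gripper":1,"dx":0.06,"dy":-0.044,"dz":-0.03,"wx":0,"wy":0,"wz":0},{"gripper":1,"dx":0.1,"dy":-0.07,"dz":-0.05,"wx":0,"wy":0,"wz":0},{"gripper":1,"dx":0.13,"dy":-0.095,"dz":-0.075,"wx":0,"wy":0,"wz":0},{"gripper":1,"dx":0.157,"dy":-0.115,"dz":-0.085,"wx":0,"wy":0,"wz":0}]' 20
python3 - <<'E'
from h import *
look('green',52,'w1',(455,297))
E
```

```text
clock: 0.93
eef_pos: [449.0, 300.6, 121.6]
eef_rot: [-3.141, -0.001, -3.141]
wrist_force: [1.0, 0.8, 0.2]
finger_gap: 94.0
finger_force: 0.0
tcp [449.  300.6 121.6] [-3.141e+00 -1.000e-03 -3.141e+00]
green [258 197  36  19 280] [275.6 204.3] world [433.8 297.6] delta [-15.2  -3. ]
green [259 214  33  31 758] [274.7 229.1] world [453.9 296.8] delta [ 4.9 -3.8]
```

View pics/w1.png

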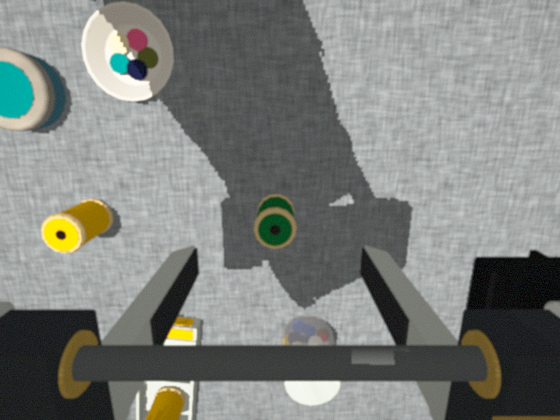

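Green is centred at px (275,229), which gives world (454,297). That agrees with the top view, so I descend and grip.

```bash
python3 -m inch '[{"gripper":0.8,"dx":0,"dy":-0.001,"dz":-0.02,"wx":0,"wy":0,"wz":0},{"gripper":0.7,"dx":0,"dy":-0.001,"dz":-0.045,"wx":0,"wy":0,"wz":0},{"gripper":0.7,"dx":0,"dy":-0.001,"dz":-0.07,"wx":0,"wy":0,"wz":0},{"gripper":0.7,"dx":0,"dy":-0.001,"dz":-0.09,"wx":0,"wy":0,"wz":0},{"gripper":0.7,"dx":0,"dy":-0.001,"dz":-0.096,"wx":0,"wy":0,"wz":0}]' 20
python3 -m inch '[{"gripper":0.7,"dx":0,"dy":0,"dz":0,"wx":0,"wy":0,"wz":0},{"gripper":0.5,"dx":0,"dy":0,"dz":0,"wx":0,"wy":0,"wz":0},{"gripper":0.3,"dx":0,"dy":0,"dz":0,"wx":0,"wy":0,"wz":0},{"gripper":0.2,"dx":0,"dy":0,"dz":0,"wx":0,"wy":0,"wz":0},{"gripper":0.2,"dx":0,"dy":0,"dz":0,"wx":0,"wy":0,"wz":0}]' 20
python3 -m inch '[{"gripper":0.2,"dx":0,"dy":0,"dz":0,"wx":0,"wy":0,"wz":0},{"gripper":0.2,"dx":0,"dy":0,"dz":0,"wx":0,"wy":0,"wz":0},{"gripper":0.2,"dx":0,"dy":0,"dz":0,"wx":0,"wy":0,"wz":0},{"gripper":0.2,"dx":0,"dy":0,"dz":0.02,"wx":0,"wy":0,"wz":0},{"gripper":0.2,"dx":0,"dy":0,"dz":0.04,"wx":0,"wy":0,"wz":0}]' 20
```

```text
clock: 1.4
eef_pos: [447.0, 300.3, 24.3]
eef_rot: [-3.139, -0.004, -3.141]
wrist_force: [-0.9, 0.3, -0.0]
finger_gap: 66.6
finger_force: 0.0
clock: 1.82
eef_pos: [448.8, 301.4, 28.3]
eef_rot: [3.141, 0.001, -3.141]
wrist_force: [0.6, -1.6, 0.5]
finger_gap: 42.4
finger_force: 0.5
clock: 2.23
eef_pos: [447.8, 300.8, 67.1]
eef_rot: [-3.14, -0.002, -3.141]
wrist_force: [-0.1, -0.5, 0.5]
finger_gap: 33.5
finger_force: 20.0
```

The last call fell short in x, about 6 mm off the spool axis, so I lower the spool and re-grip it centred.

```bash
python3 -m inch '[{"gripper":0.2,"dx":0,"dy":0,"dz":-0.02,"wx":0,"wy":0,"wz":0},{"gripper":0.2,"dx":0,"dy":0,"dz":-0.035,"wx":0,"wy":0,"wz":0},{"gripper":0.2,"dx":0,"dy":0,"dz":-0.04,"wx":0,"wy":0,"wz":0},{"gripper":0.2,"dx":0,"dy":0,"dz":-0.04,"wx":0,"wy":0,"wz":0},{"gripper":0.6,"dx":0,"dy":0,"dz":-0.04,"wx":0,"wy":0,"wz":0}]' 20
python3 -m inch '[{"gripper":0.6,"dx":0,"dy":0,"dz":0,"wx":0,"wy":0,"wz":0},{"gripper":0.6,"dx":0,"dy":0,"dz":0,"wx":0,"wy":0,"wz":0},{"gripper":0.6,"dx":0.003,"dy":0,"dz":0,"wx":0,"wy":0,"wz":0},{"gripper":0.6,"dx":0.006,"dy":0,"dz":0,"wx":0,"wy":0,"wz":0},{"gripper":0.6,"dx":0.006,"dy":0,"dz":0,"wx":0,"wy":0,"wz":0}]' 20
python3 - <<'E'
from h import *
look('green',52,'w2',(455,297))
E
```

```text
clock: 2.65
eef_pos: [448.3, 301.1, 27.3]
eef_rot: [-3.141, -0.0, -3.141]
wrist_force: [0.1, 0.4, 0.1]
finger_gap: 37.6
finger_force: 0.0
clock: 3.07
eef_pos: [455.1, 301.2, 27.5]
eef_rot: [3.141, 0.0, -3.141]
wrist_force: [0.1, 0.1, -0.4]
finger_gap: 56.3
finger_force: 0.0
tcp [455.1 301.2  27.5] [ 3.141  0.    -3.141]
green [252 222  55  35 987] [278.8 237. ] world [430.8 300.7] delta [-24.2  -0.4]
green [ 254  255   51   47 1760] [278.8 278. ] world [453.  300.7] delta [-2.  -0.4]
```

```bash
python3 -m inch '[{"gripper":0.5,"dx":0,"dy":0,"dz":-0.003,"wx":0,"wy":0,"wz":0},{"gripper":0.2,"dx":-0.001,"dy":0,"dz":-0.003,"wx":0,"wy":0,"wz":0},{"gripper":0.2,"dx":-0.001,"dy":0,"dz":-0.003,"wx":0,"wy":0,"wz":0},{"gripper":0.2,"dx":-0.001,"dy":0,"dz":-0.003,"wx":0,"wy":0,"wz":0},{"gripper":0.2,"dx":-0.001,"dy":0,"dz":-0.003,"wx":0,"wy":0,"wz":0}]' 25
python3 -m inch '[{"gripper":0.2,"dx":0,"dy":0,"dz":0,"wx":0,"wy":0,"wz":0},{"gripper":0.2,"dx":0,"dy":0,"dz":0.02,"wx":0,"wy":0,"wz":0},{"gripper":0.2,"dx":0,"dy":0,"dz":0.045,"wx":0,"wy":0,"wz":0},{"gripper":0.2,"dx":0,"dy":0,"dz":0.075,"wx":0,"wy":0,"wz":0},{"gripper":0.2,"dx":0,"dy":-0.01,"dz":0.1,"wx":0,"wy":0,"wz":0}]' 25
python3 -m inch '[{"gripper":0.2,"dx":0.005,"dy":-0.02,"dz":0.005,"wx":0,"wy":0,"wz":0},{"gripper":0.2,"dx":0.015,"dy":-0.05,"dz":0.01,"wx":0,"wy":0,"wz":0},{"gripper":0.2,"dx":0.025,"dy":-0.085,"dz":0.01,"wx":0,"wy":0,"wz":0},{"gripper":0.2,"dx":0.035,"dy":-0.12,"dz":0.01,"wx":0,"wy":0,"wz":0},{"gripper":0.2,"dx":0.045,"dy":-0.155,"dz":0.01,"wx":0,"wy":0,"wz":0}]' 25
python3 -m inch '[{"gripper":0.2,"dx":0.012,"dy":-0.035,"dz":0,"wx":0,"wy":0,"wz":0},{"gripper":0.2,"dx":0.025,"dy":-0.07,"dz":0,"wx":0,"wy":0,"wz":0},{"gripper":0.2,"dx":0.038,"dy":-0.105,"dz":0,"wx":0,"wy":0,"wz":0},{"gripper":0.2,"dx":0.052,"dy":-0.14,"dz":0,"wx":0,"wy":0,"wz":0},{"gripper":0.2,"dx":0.065,"dy":-0.175,"dz":0,"wx":0,"wy":0,"wz":0}]' 25
python3 -m inch '[{"gripper":0.2,"dx":0.014,"dy":-0.035,"dz":0,"wx":0,"wy":0,"wz":0},{"gripper":0.2,"dx":0.028,"dy":-0.07,"dz":0,"wx":0,"wy":0,"wz":0},{"gripper":0.2,"dx":0.042,"dy":-0.105,"dz":0,"wx":0,"wy":0,"wz":0},{"gripper":0.2,"dx":0.056,"dy":-0.135,"dz":0,"wx":0,"wy":0,"wz":0},{"gripper":0.2,"dx":0.066,"dy":-0.154,"dz":0,"wx":0,"wy":0,"wz":0}]' 25
```

```text
clock: 3.53
eef_pos: [453.4, 301.2, 24.4]
eef_rot: [-3.142, -0.0, -3.141]
wrist_force: [0.3, 0.7, 0.4]
finger_gap: 33.3
finger_force: 25.0
clock: 3.95
eef_pos: [453.4, 292.0, 126.2]
eef_rot: [3.141, 0.001, -3.14]
wrist_force: [0.3, -1.0, -0.0]
finger_gap: 33.7
finger_force: 25.0
clock: 4.37
eef_pos: [498.6, 134.6, 134.6]
eef_rot: [3.141, 0.0, -3.141]
wrist_force: [-0.0, 0.2, -0.5]
finger_gap: 33.5
finger_force: 25.0
clock: 4.78
eef_pos: [563.8, -40.8, 134.5]
eef_rot: [3.142, 0.0, -3.141]
wrist_force: [-0.0, 1.3, -1.2]
finger_gap: 33.3
finger_force: 25.0
clock: 5.2
eef_pos: [629.8, -196.0, 134.1]
eef_rot: [-3.141, -0.0, 3.14]
wrist_force: [-0.2, -0.3, -0.3]
finger_gap: 33.2
finger_force: 25.0
```

```bash
cat >> h.py <<'E'
def corners(col,name,est):
    """card (z=20) and fixed-spool labels (z=55) from the wrist view, and the tray origin from top"""
    look(col,20,name,np.array(est)-[37,0])
E
python3 - <<'E'
from h import *
look('green',20,'w3',(593,-198))
E
```

```text
tcp [ 629.8 -196.   134.1] [-3.141 -0.     3.14 ]
green [247 159  59  18 669] [276.5 167.2] world [ 593.2 -198.6] delta [-36.6  -2.6]
```

View pics/w3.png

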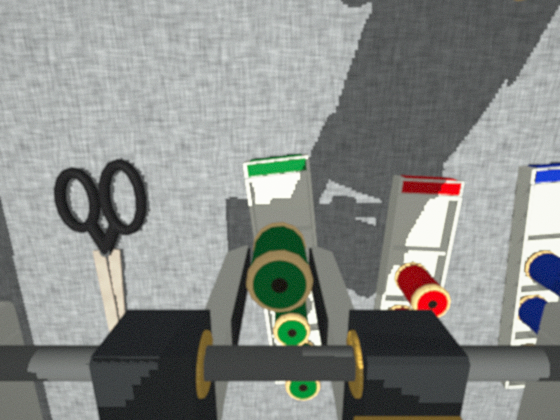

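The view shows the held green spool over the green tray. The card at (276,167) gives (593,-198.6), which matches the top view. I lower it into the compartment.

```bash
python3 -m inch '[{"gripper":0.2,"dx":0.002,"dy":0.003,"dz":-0.02,"wx":0,"wy":0,"wz":0},{"gripper":0.2,"dx":0.002,"dy":0.003,"dz":-0.045,"wx":0,"wy":0,"wz":0},{"gripper":0.2,"dx":0.002,"dy":0.003,"dz":-0.07,"wx":0,"wy":0,"wz":0},{"gripper":0.2,"dx":0.002,"dy":0.003,"dz":-0.09,"wx":0,"wy":0,"wz":0},{"gripper":0.2,"dx":0.002,"dy":0.003,"dz":-0.1,"wx":0,"wy":0,"wz":0}]' 25
python3 -m inch '[{"gripper":0.2,"dx":0,"dy":0,"dz":-0.004,"wx":0,"wy":0,"wz":0},{"gripper":0.2,"dx":0,"dy":0,"dz":-0.006,"wx":0,"wy":0,"wz":0},{"gripper":0.2,"dx":0,"dy":0,"dz":-0.006,"wx":0,"wy":0,"wz":0},{"gripper":0.2,"dx":0,"dy":0,"dz":-0.006,"wx":0,"wy":0,"wz":0},{"gripper":0.2,"dx":0,"dy":0,"dz":-0.006,"wx":0,"wy":0,"wz":0}]' 25
```

```text
clock: 5.67
eef_pos: [630.2, -189.4, 31.4]
eef_rot: [3.14, -0.004, -3.141]
wrist_force: [-0.6, -0.0, -0.1]
finger_gap: 33.6
finger_force: 25.0
clock: 6.08
eef_pos: [632.0, -190.0, 29.6]
eef_rot: [-3.141, 0.002, -3.141]
wrist_force: [-0.3, -0.2, -1.0]
finger_gap: 33.5
finger_force: 25.0
```

```bash
python3 -m inch '[{"gripper":0.2,"dx":0,"dy":-0.003,"dz":-0.001,"wx":0,"wy":0,"wz":0},{"gripper":0.2,"dx":0,"dy":-0.003,"dz":-0.002,"wx":0,"wy":0,"wz":0},{"gripper":0.35,"dx":0,"dy":-0.003,"dz":-0.002,"wx":0,"wy":0,"wz":0},{"gripper":0.5,"dx":0,"dy":-0.003,"dz":-0.002,"wx":0,"wy":0,"wz":0},{"gripper":0.55,"dx":0,"dy":-0.003,"dz":-0.002,"wx":0,"wy":0,"wz":0}]' 25
python3 -m inch '[{"gripper":0.55,"dx":0,"dy":0,"dz":0,"wx":0,"wy":0,"wz":0},{"gripper":0.55,"dx":0,"dy":0,"dz":0,"wx":0,"wy":0,"wz":0},{"gripper":0.55,"dx":0,"dy":0,"dz":0.02,"wx":0,"wy":0,"wz":0},{"gripper":0.55,"dx":0,"dy":0,"dz":0.05,"wx":0,"wy":0,"wz":0},{"gripper":0.55,"dx":0,"dy":0,"dz":0.085,"wx":0,"wy":0,"wz":0}]' 25
python3 - <<'E'
from h import *
look('green',55,'w4',(631,-193))
E
```

```text
clock: 6.5
eef_pos: [631.5, -193.0, 26.5]
eef_rot: [-3.142, 0.0, -3.141]
wrist_force: [0.4, 0.6, -0.3]
finger_gap: 43.9
finger_force: 0.0
clock: 6.92
eef_pos: [630.5, -192.5, 110.7]
eef_rot: [3.14, -0.003, -3.141]
wrist_force: [-0.3, -0.1, -0.4]
finger_gap: 51.7
finger_force: 0.0
tcp [ 630.5 -192.5  110.7] [ 3.140e+00 -3.000e-03 -3.141e+00]
green [240 157  64  24 920] [271.5 169.8] world [ 586.4 -198.1] delta [-44.1  -5.6]
green [260 197  37  19 299] [278.2 204.4] world [ 611.5 -193.4] delta [-19.   -0.9]
green [261 215  35  33 854] [277.7 230.8] world [ 631.7 -193.8] delta [ 1.2 -1.3]
green [270 257  36  27 590] [286.5 268.7] world [ 662.4 -187.1] delta [31.8  5.4]
green [272 284  33  29 709] [287.8 297.6] world [ 687.2 -185.9] delta [56.7  6.6]
```

View pics/w4.png

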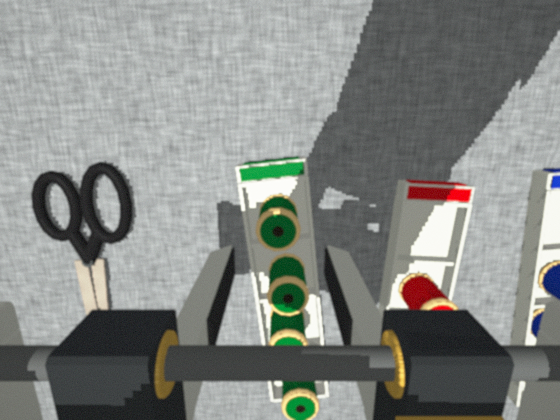

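Green stands centred at (278,231), which gives (631.7,-193.8), 1 mm from target. Blue is next.

```bash
python3 -m inch '[{"gripper":0.6,"dx":-0.03,"dy":-0.014,"dz":0.01,"wx":0,"wy":0,"wz":0},{"gripper":0.7,"dx":-0.065,"dy":-0.03,"dz":0.01,"wx":0,"wy":0,"wz":0},{"gripper":0.7,"dx":-0.1,"dy":-0.046,"dz":0.01,"wx":0,"wy":0,"wz":0},{"gripper":0.7,"dx":-0.135,"dy":-0.062,"dz":0.01,"wx":0,"wy":0,"wz":0},{"gripper":0.7,"dx":-0.17,"dy":-0.078,"dz":0.01,"wx":0,"wy":0,"wz":0}]' 25
python3 -m inch '[{"gripper":0.7,"dx":-0.02,"dy":-0.01,"dz":0,"wx":0,"wy":0,"wz":0},{"gripper":0.7,"dx":-0.033,"dy":-0.016,"dz":0,"wx":0,"wy":0,"wz":0},{"gripper":0.7,"dx":-0.033,"dy":-0.016,"dz":0,"wx":0,"wy":0,"wz":0},{"gripper":0.7,"dx":-0.033,"dy":-0.016,"dz":0,"wx":0,"wy":0,"wz":0},{"gripper":0.7,"dx":-0.033,"dy":-0.016,"dz":0,"wx":0,"wy":0,"wz":0}]' 25
python3 - <<'E'
from h import *
look('blue',52,'w5',(427,-286))
E
```

```text
clock: 7.38
eef_pos: [459.7, -271.1, 121.3]
eef_rot: [-3.141, 0.0, -3.141]
wrist_force: [-0.4, -0.8, 1.3]
finger_gap: 65.5
finger_force: 0.0
clock: 7.8
eef_pos: [429.5, -286.5, 121.4]
eef_rot: [-3.141, 0.0, -3.141]
wrist_force: [0.7, 0.6, 0.5]
finger_gap: 65.6
finger_force: 0.0
tcp [ 429.5 -286.5  121.4] [-3.141  0.    -3.141]
blue [263 189  33  13 182] [279.1 193.9] world [ 406.1 -286.9] delta [-23.3  -0.3]
blue [263 204  33  31 732] [279.1 218.8] world [ 426.  -286.9] delta [-3.5 -0.4]
```

```bash
python3 -m inch '[{"gripper":0.7,"dx":-0.003,"dy":0,"dz":-0.02,"wx":0,"wy":0,"wz":0},{"gripper":0.7,"dx":-0.003,"dy":0,"dz":-0.05,"wx":0,"wy":0,"wz":0},{"gripper":0.7,"dx":-0.003,"dy":0,"dz":-0.08,"wx":0,"wy":0,"wz":0},{"gripper":0.7,"dx":-0.003,"dy":0,"dz":-0.097,"wx":0,"wy":0,"wz":0},{"gripper":0.6,"dx":-0.003,"dy":0,"dz":-0.097,"wx":0,"wy":0,"wz":0}]' 25
python3 -m inch '[{"gripper":0.4,"dx":0,"dy":0,"dz":0,"wx":0,"wy":0,"wz":0},{"gripper":0.2,"dx":0,"dy":0,"dz":0,"wx":0,"wy":0,"wz":0},{"gripper":0.2,"dx":0,"dy":0,"dz":0,"wx":0,"wy":0,"wz":0},{"gripper":0.2,"dx":0,"dy":0,"dz":0,"wx":0,"wy":0,"wz":0},{"gripper":0.2,"dx":0,"dy":0,"dz":0,"wx":0,"wy":0,"wz":0}]' 25
python3 -m inch '[{"gripper":0.2,"dx":0,"dy":0,"dz":0,"wx":0,"wy":0,"wz":0},{"gripper":0.2,"dx":0,"dy":0,"dz":0.02,"wx":0,"wy":0,"wz":0},{"gripper":0.2,"dx":0,"dy":0,"dz":0.045,"wx":0,"wy":0,"wz":0},{"gripper":0.2,"dx":0,"dy":0,"dz":0.08,"wx":0,"wy":0,"wz":0},{"gripper":0.2,"dx":0,"dy":0,"dz":0.11,"wx":0,"wy":0,"wz":0}]' 25
```

```text
clock: 8.27
eef_pos: [424.7, -285.1, 20.8]
eef_rot: [3.138, -0.005, -3.14]
wrist_force: [0.5, -0.6, -0.2]
finger_gap: 62.0
finger_force: 0.0
clock: 8.68
eef_pos: [426.0, -287.2, 25.5]
eef_rot: [-3.14, 0.002, -3.141]
wrist_force: [0.3, 0.3, 5.7]
finger_gap: 33.7
finger_force: 25.0
clock: 9.1
eef_pos: [425.3, -286.8, 136.5]
eef_rot: [-3.141, 0.0, -3.141]
wrist_force: [0.1, 0.0, -0.3]
finger_gap: 33.5
finger_force: 25.0
```

```bash
python3 -m inch '[{"gripper":0.2,"dx":0.01,"dy":0.02,"dz":0,"wx":0,"wy":0,"wz":0},{"gripper":0.2,"dx":0.03,"dy":0.05,"dz":0,"wx":0,"wy":0,"wz":0},{"gripper":0.2,"dx":0.05,"dy":0.082,"dz":0,"wx":0,"wy":0,"wz":0},{"gripper":0.2,"dx":0.07,"dy":0.114,"dz":0,"wx":0,"wy":0,"wz":0},{"gripper":0.2,"dx":0.09,"dy":0.146,"dz":0,"wx":0,"wy":0,"wz":0}]' 25
python3 -m inch '[{"gripper":0.2,"dx":0.02,"dy":0.032,"dz":0,"wx":0,"wy":0,"wz":0},{"gripper":0.2,"dx":0.04,"dy":0.064,"dz":0,"wx":0,"wy":0,"wz":0},{"gripper":0.2,"dx":0.06,"dy":0.096,"dz":0,"wx":0,"wy":0,"wz":0},{"gripper":0.2,"dx":0.08,"dy":0.128,"dz":0,"wx":0,"wy":0,"wz":0},{"gripper":0.2,"dx":0.098,"dy":0.158,"dz":0,"wx":0,"wy":0,"wz":0}]' 25
python3 -m inch '[{"gripper":0.2,"dx":0.014,"dy":0.024,"dz":0,"wx":0,"wy":0,"wz":0},{"gripper":0.2,"dx":0.024,"dy":0.042,"dz":0,"wx":0,"wy":0,"wz":0},{"gripper":0.2,"dx":0.024,"dy":0.042,"dz":0,"wx":0,"wy":0,"wz":0},{"gripper":0.2,"dx":0.024,"dy":0.042,"dz":0,"wx":0,"wy":0,"wz":0},{"gripper":0.2,"dx":0.024,"dy":0.042,"dz":0,"wx":0,"wy":0,"wz":0}]' 25
python3 - <<'E'
from h import *
look('blue',20,'w6',(601,55))
E
```

```text
clock: 9.52
eef_pos: [516.1, -139.4, 134.9]
eef_rot: [-3.141, 0.001, 3.141]
wrist_force: [-0.0, -1.0, -0.4]
finger_gap: 33.2
finger_force: 25.0
clock: 9.93
eef_pos: [614.2, 19.2, 134.8]
eef_rot: [-3.142, 0.001, -3.141]
wrist_force: [-0.5, 0.3, 0.2]
finger_gap: 33.5
finger_force: 25.0
clock: 10.35
eef_pos: [637.1, 58.4, 134.4]
eef_rot: [-3.141, -0.0, 3.142]
wrist_force: [0.2, -0.2, -0.1]
finger_gap: 33.6
finger_force: 25.0
tcp [637.1  58.4 134.4] [-3.141 -0.     3.142]
blue [247 159  58  15 623] [275.6 166.3] world [599.8  55. ] delta [-37.3  -3.5]
```

```bash
python3 -m inch '[{"gripper":0.2,"dx":0,"dy":0.001,"dz":-0.02,"wx":0,"wy":0,"wz":0},{"gripper":0.2,"dx":0,"dy":0.001,"dz":-0.045,"wx":0,"wy":0,"wz":0},{"gripper":0.2,"dx":0,"dy":0.001,"dz":-0.07,"wx":0,"wy":0,"wz":0},{"gripper":0.2,"dx":0,"dy":0.001,"dz":-0.09,"wx":0,"wy":0,"wz":0},{"gripper":0.2,"dx":0,"dy":0.001,"dz":-0.1,"wx":0,"wy":0,"wz":0}]' 25
python3 -m inch '[{"gripper":0.2,"dx":0,"dy":0,"dz":-0.003,"wx":0,"wy":0,"wz":0},{"gripper":0.2,"dx":0,"dy":0,"dz":-0.006,"wx":0,"wy":0,"wz":0},{"gripper":0.2,"dx":0,"dy":0,"dz":-0.006,"wx":0,"wy":0,"wz":0},{"gripper":0.2,"dx":0,"dy":0,"dz":-0.006,"wx":0,"wy":0,"wz":0},{"gripper":0.2,"dx":0,"dy":0,"dz":-0.006,"wx":0,"wy":0,"wz":0}]' 25
```

```text
clock: 10.82
eef_pos: [636.1, 58.9, 32.0]
eef_rot: [-3.141, -0.003, 3.141]
wrist_force: [-0.5, -0.3, -0.6]
finger_gap: 33.7
finger_force: 25.0
clock: 11.23
eef_pos: [637.9, 60.1, 29.5]
eef_rot: [3.142, 0.002, -3.141]
wrist_force: [-0.6, -0.5, -0.8]
finger_gap: 33.4
finger_force: 25.0
```

```bash
python3 -m inch '[{"gripper":0.2,"dx":0,"dy":0,"dz":-0.001,"wx":0,"wy":0,"wz":0},{"gripper":0.2,"dx":0,"dy":0,"dz":-0.002,"wx":0,"wy":0,"wz":0},{"gripper":0.35,"dx":0,"dy":0,"dz":-0.002,"wx":0,"wy":0,"wz":0},{"gripper":0.5,"dx":0,"dy":0,"dz":-0.002,"wx":0,"wy":0,"wz":0},{"gripper":0.55,"dx":0,"dy":0,"dz":-0.002,"wx":0,"wy":0,"wz":0}]' 25
python3 -m inch '[{"gripper":0.55,"dx":0,"dy":0,"dz":0,"wx":0,"wy":0,"wz":0},{"gripper":0.55,"dx":0,"dy":0,"dz":0,"wx":0,"wy":0,"wz":0},{"gripper":0.55,"dx":0,"dy":0,"dz":0.02,"wx":0,"wy":0,"wz":0},{"gripper":0.55,"dx":0,"dy":0,"dz":0.05,"wx":0,"wy":0,"wz":0},{"gripper":0.55,"dx":0,"dy":0,"dz":0.09,"wx":0,"wy":0,"wz":0}]' 25
python3 - <<'E'
from h import *
look('blue',55,'w7',(638,59))
E
python3 -m inch '[{"gripper":0.6,"dx":-0.03,"dy":0.012,"dz":0,"wx":0,"wy":0,"wz":0},{"gripper":0.7,"dx":-0.065,"dy":0.025,"dz":0,"wx":0,"wy":0,"wz":0},{"gripper":0.7,"dx":-0.1,"dy":0.04,"dz":0,"wx":0,"wy":0,"wz":0},{"gripper":0.7,"dx":-0.135,"dy":0.054,"dz":0,"wx":0,"wy":0,"wz":0},{"gripper":0.7,"dx":-0.165,"dy":0.066,"dz":0,"wx":0,"wy":0,"wz":0}]' 25
python3 -m inch '[{"gripper":0.7,"dx":-0.014,"dy":0.004,"dz":0,"wx":0,"wy":0,"wz":0},{"gripper":0.7,"dx":-0.014,"dy":0.004,"dz":0,"wx":0,"wy":0,"wz":0},{"gripper":0.7,"dx":-0.014,"dy":0.004,"dz":0,"wx":0,"wy":0,"wz":0},{"gripper":0.7,"dx":-0.014,"dy":0.004,"dz":0,"wx":0,"wy":0,"wz":0},{"gripper":0.7,"dx":-0.014,"dy":0.004,"dz":0,"wx":0,"wy":0,"wz":0}]' 25
python3 - <<'E'
from h import *
look('yellow',52,'w8',(459,130))
E
```

```text
clock: 11.65
eef_pos: [637.7, 60.2, 26.9]
eef_rot: [3.142, 0.001, -3.141]
wrist_force: [-0.1, -0.1, 0.1]
finger_gap: 43.5
finger_force: 0.0
clock: 12.07
eef_pos: [636.1, 60.1, 114.8]
eef_rot: [-3.141, -0.005, -3.141]
wrist_force: [-0.5, -0.1, 0.1]
finger_gap: 52.0
finger_force: 0.0
tcp [636.1  60.1 114.8] [-3.141 -0.005 -3.141]
blue [243 164  62  16 724] [273.4 171.8] world [593.9  55.6] delta [-42.1  -4.4]
blue [263 197  34  16 250] [279.3 203.6] world [617.4  59.9] delta [-18.6  -0.2]
blue [263 214  34  32 770] [279.2 229.8] world [637.8  59.8] delta [ 1.7 -0.3]
blue [269 257  34  24 515] [284.7 268. ] world [669.2  64.1] delta [33.1  4. ]
blue [271 283  31  28 642] [285.8 296.7] world [694.3  65.1] delta [58.2  5. ]
clock: 12.53
eef_pos: [470.3, 126.7, 116.1]
eef_rot: [3.142, -0.0, -3.141]
wrist_force: [0.7, -0.4, 0.4]
finger_gap: 66.0
finger_force: 0.0
clock: 12.95
eef_pos: [459.4, 129.8, 116.3]
eef_rot: [-3.142, 0.0, 3.141]
wrist_force: [0.1, 0.1, 0.8]
finger_gap: 66.0
finger_force: 0.0
tcp [459.4 129.8 116.3] [-3.142  0.     3.141]
yellow [260 190  38  21 400] [278.5 199. ] world [438.7 129. ] delta [-20.7  -0.7]
yellow [260 207  37  35 942] [278.4 223.8] world [458.2 128.9] delta [-1.1 -0.9]
```

```bash
python3 -m inch '[{"gripper":0.7,"dx":-0.001,"dy":-0.001,"dz":-0.02,"wx":0,"wy":0,"wz":0},{"gripper":0.7,"dx":-0.001,"dy":-0.001,"dz":-0.045,"wx":0,"wy":0,"wz":0},{"gripper":0.7,"dx":-0.001,"dy":-0.001,"dz":-0.075,"wx":0,"wy":0,"wz":0},{"gripper":0.7,"dx":-0.001,"dy":-0.001,"dz":-0.092,"wx":0,"wy":0,"wz":0},{"gripper":0.6,"dx":-0.001,"dy":-0.001,"dz":-0.092,"wx":0,"wy":0,"wz":0}]' 25
python3 -m inch '[{"gripper":0.4,"dx":0,"dy":0,"dz":0,"wx":0,"wy":0,"wz":0},{"gripper":0.2,"dx":0,"dy":0,"dz":0,"wx":0,"wy":0,"wz":0},{"gripper":0.2,"dx":0,"dy":0,"dz":0,"wx":0,"wy":0,"wz":0},{"gripper":0.2,"dx":0,"dy":0,"dz":0,"wx":0,"wy":0,"wz":0},{"gripper":0.2,"dx":0,"dy":0,"dz":0,"wx":0,"wy":0,"wz":0}]' 25
python3 -m inch '[{"gripper":0.2,"dx":0,"dy":0,"dz":0,"wx":0,"wy":0,"wz":0},{"gripper":0.2,"dx":0,"dy":0,"dz":0.02,"wx":0,"wy":0,"wz":0},{"gripper":0.2,"dx":0,"dy":0,"dz":0.045,"wx":0,"wy":0,"wz":0},{"gripper":0.2,"dx":0,"dy":0,"dz":0.08,"wx":0,"wy":0,"wz":0},{"gripper":0.2,"dx":0,"dy":0,"dz":0.11,"wx":0,"wy":0,"wz":0}]' 25
python3 -m inch '[{"gripper":0.2,"dx":0.02,"dy":0.008,"dz":0,"wx":0,"wy":0,"wz":0},{"gripper":0.2,"dx":0.055,"dy":0.02,"dz":0,"wx":0,"wy":0,"wz":0},{"gripper":0.2,"dx":0.09,"dy":0.034,"dz":0,"wx":0,"wy":0,"wz":0},{"gripper":0.2,"dx":0.125,"dy":0.047,"dz":0,"wx":0,"wy":0,"wz":0},{"gripper":0.2,"dx":0.15,"dy":0.057,"dz":0,"wx":0,"wy":0,"wz":0}]' 25
python3 -m inch '[{"gripper":0.2,"dx":0,"dy":0,"dz":0,"wx":0,"wy":0,"wz":0},{"gripper":0.2,"dx":0,"dy":0,"dz":0,"wx":0,"wy":0,"wz":0},{"gripper":0.2,"dx":0,"dy":0,"dz":0,"wx":0,"wy":0,"wz":0},{"gripper":0.2,"dx":0,"dy":0,"dz":0,"wx":0,"wy":0,"wz":0},{"gripper":0.2,"dx":0,"dy":0,"dz":0,"wx":0,"wy":0,"wz":0}]' 25
python3 - <<'E'
from h import *
look('yellow',20,'w9',(571,190))
E
```

```text
clock: 13.42
eef_pos: [456.0, 128.4, 21.0]
eef_rot: [-3.14, -0.006, 3.141]
wrist_force: [-0.7, -0.0, 0.2]
finger_gap: 62.1
finger_force: 0.0
clock: 13.83
eef_pos: [458.1, 129.2, 25.4]
eef_rot: [3.141, 0.002, -3.141]
wrist_force: [0.1, -1.1, 5.9]
finger_gap: 33.6
finger_force: 25.0
clock: 14.25
eef_pos: [457.3, 129.1, 136.4]
eef_rot: [3.142, 0.0, -3.141]
wrist_force: [0.6, -1.1, 0.2]
finger_gap: 33.6
finger_force: 25.0
clock: 14.67
eef_pos: [609.5, 187.0, 134.6]
eef_rot: [3.141, 0.001, -3.141]
wrist_force: [-0.6, -0.5, -0.1]
finger_gap: 33.3
finger_force: 25.0
clock: 15.08
eef_pos: [606.9, 185.9, 135.0]
eef_rot: [3.141, 0.001, -3.141]
wrist_force: [0.6, -0.3, 0.4]
finger_gap: 33.6
finger_force: 25.0
tcp [606.9 185.9 135. ] [ 3.141e+00  1.000e-03 -3.141e+00]
yellow [255 154  60  24 843] [284.6 166.2] world [569.7 190.4] delta [-37.2   4.5]
```

```bash
python3 -m inch '[{"gripper":0.2,"dx":0.001,"dy":0,"dz":-0.02,"wx":0,"wy":0,"wz":0},{"gripper":0.2,"dx":0.002,"dy":0,"dz":-0.045,"wx":0,"wy":0,"wz":0},{"gripper":0.2,"dx":0.002,"dy":0,"dz":-0.07,"wx":0,"wy":0,"wz":0},{"gripper":0.2,"dx":0.002,"dy":0,"dz":-0.09,"wx":0,"wy":0,"wz":0},{"gripper":0.2,"dx":0.002,"dy":0,"dz":-0.1,"wx":0,"wy":0,"wz":0}]' 25
python3 -m inch '[{"gripper":0.2,"dx":0,"dy":0,"dz":-0.003,"wx":0,"wy":0,"wz":0},{"gripper":0.2,"dx":0,"dy":0,"dz":-0.006,"wx":0,"wy":0,"wz":0},{"gripper":0.2,"dx":0,"dy":0,"dz":-0.006,"wx":0,"wy":0,"wz":0},{"gripper":0.2,"dx":0,"dy":0,"dz":-0.006,"wx":0,"wy":0,"wz":0},{"gripper":0.2,"dx":0,"dy":0,"dz":-0.006,"wx":0,"wy":0,"wz":0}]' 25
```

```text
clock: 15.55
eef_pos: [608.1, 185.7, 32.0]
eef_rot: [-3.141, -0.003, -3.141]
wrist_force: [-0.0, -0.1, -0.9]
finger_gap: 33.6
finger_force: 25.0
clock: 15.97
eef_pos: [609.9, 186.3, 29.6]
eef_rot: [3.141, 0.002, -3.141]
wrist_force: [0.6, 0.0, -0.8]
finger_gap: 33.3
finger_force: 25.0
```

```bash
python3 -m inch '[{"gripper":0.2,"dx":0,"dy":0,"dz":-0.001,"wx":0,"wy":0,"wz":0},{"gripper":0.2,"dx":0,"dy":0,"dz":-0.002,"wx":0,"wy":0,"wz":0},{"gripper":0.35,"dx":0,"dy":0,"dz":-0.002,"wx":0,"wy":0,"wz":0},{"gripper":0.5,"dx":0,"dy":0,"dz":-0.002,"wx":0,"wy":0,"wz":0},{"gripper":0.55,"dx":0,"dy":0,"dz":-0.002,"wx":0,"wy":0,"wz":0}]' 25
python3 -m inch '[{"gripper":0.55,"dx":0,"dy":0,"dz":0,"wx":0,"wy":0,"wz":0},{"gripper":0.55,"dx":0,"dy":0,"dz":0,"wx":0,"wy":0,"wz":0},{"gripper":0.55,"dx":0,"dy":0,"dz":0.02,"wx":0,"wy":0,"wz":0},{"gripper":0.55,"dx":0,"dy":0,"dz":0.05,"wx":0,"wy":0,"wz":0},{"gripper":0.55,"dx":0,"dy":0,"dz":0.09,"wx":0,"wy":0,"wz":0}]' 25
python3 - <<'E'
from h import *
look('yellow',55,'w10',(609,186))
E
python3 -m inch '[{"gripper":0.6,"dx":-0.02,"dy":-0.023,"dz":0,"wx":0,"wy":0,"wz":0},{"gripper":0.7,"dx":-0.043,"dy":-0.048,"dz":0,"wx":0,"wy":0,"wz":0},{"gripper":0.7,"dx":-0.066,"dy":-0.074,"dz":0,"wx":0,"wy":0,"wz":0},{"gripper":0.7,"dx":-0.089,"dy":-0.1,"dz":0,"wx":0,"wy":0,"wz":0},{"gripper":0.7,"dx":-0.112,"dy":-0.126,"dz":0,"wx":0,"wy":0,"wz":0}]' 25
python3 -m inch '[{"gripper":0.7,"dx":-0.023,"dy":-0.026,"dz":0,"wx":0,"wy":0,"wz":0},{"gripper":0.7,"dx":-0.045,"dy":-0.052,"dz":0,"wx":0,"wy":0,"wz":0},{"gripper":0.7,"dx":-0.052,"dy":-0.061,"dz":0,"wx":0,"wy":0,"wz":0},{"gripper":0.7,"dx":-0.052,"dy":-0.061,"dz":0,"wx":0,"wy":0,"wz":0},{"gripper":0.7,"dx":-0.052,"dy":-0.061,"dz":0,"wx":0,"wy":0,"wz":0}]' 25
python3 - <<'E'
from h import *
look('red',52,'w11',(445,-2))
E
```

```text
clock: 16.38
eef_pos: [609.7, 186.2, 26.9]
eef_rot: [3.141, 0.001, -3.141]
wrist_force: [-0.1, 0.2, 0.9]
finger_gap: 43.5
finger_force: 0.0
clock: 16.8
eef_pos: [608.1, 185.8, 114.9]
eef_rot: [-3.14, -0.005, -3.141]
wrist_force: [0.3, -0.2, -0.2]
finger_gap: 51.6
finger_force: 0.0
tcp [608.1 185.8 114.9] [-3.14  -0.005 -3.141]
yellow [254 161  64  20 804] [285. 171.] world [565.4 189.6] delta [-42.7   3.8]
yellow [262 195  37  22 417] [279.9 204.5] world [590.2 186. ] delta [-17.9   0.2]
yellow [262 213  37  35 968] [279.9 230. ] world [610.1 186. ] delta [2.  0.2]
yellow [257 255  36  30 685] [274.9 267.7] world [641.  182.1] delta [32.9 -3.7]
clock: 17.27
eef_pos: [496.1, 59.2, 116.2]
eef_rot: [-3.142, 0.0, -3.141]
wrist_force: [-0.4, -0.5, -0.1]
finger_gap: 66.0
finger_force: 0.0
clock: 17.68
eef_pos: [446.0, -0.9, 116.7]
eef_rot: [3.142, 0.001, 3.141]
wrist_force: [0.3, 0.1, -0.9]
finger_gap: 65.8
finger_force: 0.0
tcp [446.   -0.9 116.7] [3.142e+00 1.000e-03 3.141e+00]
red [261 190  36  17 261] [279.  196.8] world [423.9  -1.2] delta [-22.2  -0.4]
red [262 206  34  33 817] [278.5 221.7] world [443.4  -1.6] delta [-2.6 -0.8]
```

```bash
python3 -m inch '[{"gripper":0.7,"dx":-0.002,"dy":-0.001,"dz":-0.02,"wx":0,"wy":0,"wz":0},{"gripper":0.7,"dx":-0.002,"dy":-0.001,"dz":-0.045,"wx":0,"wy":0,"wz":0},{"gripper":0.7,"dx":-0.002,"dy":-0.001,"dz":-0.075,"wx":0,"wy":0,"wz":0},{"gripper":0.7,"dx":-0.002,"dy":-0.001,"dz":-0.092,"wx":0,"wy":0,"wz":0},{"gripper":0.6,"dx":-0.002,"dy":-0.001,"dz":-0.092,"wx":0,"wy":0,"wz":0}]' 25
python3 -m inch '[{"gripper":0.4,"dx":0,"dy":0,"dz":0,"wx":0,"wy":0,"wz":0},{"gripper":0.2,"dx":0,"dy":0,"dz":0,"wx":0,"wy":0,"wz":0},{"gripper":0.2,"dx":0,"dy":0,"dz":0,"wx":0,"wy":0,"wz":0},{"gripper":0.2,"dx":0,"dy":0,"dz":0,"wx":0,"wy":0,"wz":0},{"gripper":0.2,"dx":0,"dy":0,"dz":0,"wx":0,"wy":0,"wz":0}]' 25
python3 -m inch '[{"gripper":0.2,"dx":0,"dy":0,"dz":0,"wx":0,"wy":0,"wz":0},{"gripper":0.2,"dx":0,"dy":0,"dz":0.02,"wx":0,"wy":0,"wz":0},{"gripper":0.2,"dx":0,"dy":0,"dz":0.045,"wx":0,"wy":0,"wz":0},{"gripper":0.2,"dx":0,"dy":0,"dz":0.08,"wx":0,"wy":0,"wz":0},{"gripper":0.2,"dx":0,"dy":0,"dz":0.11,"wx":0,"wy":0,"wz":0}]' 25
python3 -m inch '[{"gripper":0.2,"dx":0.02,"dy":-0.006,"dz":0,"wx":0,"wy":0,"wz":0},{"gripper":0.2,"dx":0.055,"dy":-0.016,"dz":0,"wx":0,"wy":0,"wz":0},{"gripper":0.2,"dx":0.09,"dy":-0.026,"dz":0,"wx":0,"wy":0,"wz":0},{"gripper":0.2,"dx":0.125,"dy":-0.036,"dz":0,"wx":0,"wy":0,"wz":0},{"gripper":0.2,"dx":0.16,"dy":-0.046,"dz":0,"wx":0,"wy":0,"wz":0}]' 25
python3 -m inch '[{"gripper":0.2,"dx":0.03,"dy":-0.008,"dz":0,"wx":0,"wy":0,"wz":0},{"gripper":0.2,"dx":0.046,"dy":-0.012,"dz":0,"wx":0,"wy":0,"wz":0},{"gripper":0.2,"dx":0.046,"dy":-0.012,"dz":0,"wx":0,"wy":0,"wz":0},{"gripper":0.2,"dx":0.046,"dy":-0.012,"dz":0,"wx":0,"wy":0,"wz":0},{"gripper":0.2,"dx":0.046,"dy":-0.012,"dz":0,"wx":0,"wy":0,"wz":0}]' 25
python3 - <<'E'
from h import *
look('red',20,'w12',(612,-61))
E
```

```text
clock: 18.15
eef_pos: [442.3, -0.8, 21.2]
eef_rot: [3.141, -0.005, -3.14]
wrist_force: [-0.3, -0.5, -0.1]
finger_gap: 61.8
finger_force: 0.0
clock: 18.57
eef_pos: [444.1, -1.8, 25.3]
eef_rot: [-3.142, 0.002, -3.141]
wrist_force: [-0.7, 2.0, 5.4]
finger_gap: 33.3
finger_force: 25.0
clock: 18.98
eef_pos: [443.2, -1.9, 136.4]
eef_rot: [-3.142, 0.0, -3.141]
wrist_force: [-0.1, 0.2, 0.4]
finger_gap: 33.6
finger_force: 25.0
clock: 19.4
eef_pos: [604.9, -48.4, 134.7]
eef_rot: [-3.142, 0.001, -3.141]
wrist_force: [-0.3, 0.4, 0.4]
finger_gap: 33.6
finger_force: 25.0
clock: 19.82
eef_pos: [648.8, -59.7, 134.4]
eef_rot: [3.142, -0.0, -3.141]
wrist_force: [-0.8, 0.7, 0.2]
finger_gap: 33.8
finger_force: 25.0
tcp [648.8 -59.7 134.4] [ 3.142 -0.    -3.141]
red [249 155  59  19 801] [277.2 165.2] world [610.5 -61.7] delta [-38.3  -2. ]
```

```bash
python3 -m inch '[{"gripper":0.2,"dx":0.001,"dy":-0.001,"dz":-0.02,"wx":0,"wy":0,"wz":0},{"gripper":0.2,"dx":0.001,"dy":-0.001,"dz":-0.045,"wx":0,"wy":0,"wz":0},{"gripper":0.2,"dx":0.001,"dy":-0.001,"dz":-0.07,"wx":0,"wy":0,"wz":0},{"gripper":0.2,"dx":0.001,"dy":-0.001,"dz":-0.09,"wx":0,"wy":0,"wz":0},{"gripper":0.2,"dx":0.001,"dy":-0.001,"dz":-0.1,"wx":0,"wy":0,"wz":0}]' 25
python3 -m inch '[{"gripper":0.2,"dx":0,"dy":0,"dz":-0.003,"wx":0,"wy":0,"wz":0},{"gripper":0.2,"dx":0,"dy":0,"dz":-0.006,"wx":0,"wy":0,"wz":0},{"gripper":0.2,"dx":0,"dy":0,"dz":-0.006,"wx":0,"wy":0,"wz":0},{"gripper":0.2,"dx":0,"dy":0,"dz":-0.006,"wx":0,"wy":0,"wz":0},{"gripper":0.2,"dx":0,"dy":0,"dz":-0.006,"wx":0,"wy":0,"wz":0}]' 25
python3 -m inch '[{"gripper":0.2,"dx":0,"dy":0,"dz":-0.001,"wx":0,"wy":0,"wz":0},{"gripper":0.2,"dx":0,"dy":0,"dz":-0.002,"wx":0,"wy":0,"wz":0},{"gripper":0.35,"dx":0,"dy":0,"dz":-0.002,"wx":0,"wy":0,"wz":0},{"gripper":0.5,"dx":0,"dy":0,"dz":-0.002,"wx":0,"wy":0,"wz":0},{"gripper":0.55,"dx":0,"dy":0,"dz":-0.002,"wx":0,"wy":0,"wz":0}]' 25
python3 -m inch '[{"gripper":0.55,"dx":0,"dy":0,"dz":0,"wx":0,"wy":0,"wz":0},{"gripper":0.55,"dx":0,"dy":0,"dz":0,"wx":0,"wy":0,"wz":0},{"gripper":0.55,"dx":0,"dy":0,"dz":0.02,"wx":0,"wy":0,"wz":0},{"gripper":0.55,"dx":0,"dy":0,"dz":0.05,"wx":0,"wy":0,"wz":0},{"gripper":0.55,"dx":0,"dy":0,"dz":0.09,"wx":0,"wy":0,"wz":0}]' 25
python3 -m inch '[{"gripper":0.55,"dx":-0.03,"dy":0.01,"dz":0.03,"wx":0,"wy":0,"wz":0},{"gripper":0.55,"dx":-0.06,"dy":0.02,"dz":0.05,"wx":0,"wy":0,"wz":0},{"gripper":0.55,"dx":-0.1,"dy":0.02,"dz":0.05,"wx":0,"wy":0,"wz":0},{"gripper":0.55,"dx":-0.13,"dy":0.02,"dz":0.05,"wx":0,"wy":0,"wz":0},{"gripper":0.55,"dx":-0.16,"dy":0.02,"dz":0.05,"wx":0,"wy":0,"wz":0}]' 25
python3 -m inch '[{"gripper":0.55,"dx":-0.03,"dy":0,"dz":0,"wx":0,"wy":0,"wz":0},{"gripper":0.55,"dx":-0.06,"dy":0,"dz":0,"wx":0,"wy":0,"wz":0},{"gripper":0.55,"dx":-0.09,"dy":0,"dz":0,"wx":0,"wy":0,"wz":0},{"gripper":0.55,"dx":-0.11,"dy":0,"dz":0,"wx":0,"wy":0,"wz":0},{"gripper":0.55,"dx":-0.11,"dy":0,"dz":0,"wx":0,"wy":0,"wz":0}]' 25
python3 - <<'E'
from h import *
im=manip.camera('top');i=manip.camera_info('top');cv2.imwrite('pics/top1.png',im)
for c,e in dict(red=(650,-60),blue=(638,59.5),yellow=(609,186),green=(631,-193)).items():
    for s,p in blobs(mask(im,c),80):
        w=ray(p,55,i)[:2]
        if np.linalg.norm(w-e)<20: print(c,s,w.round(1))
cv2.imwrite('pics/z3.png',cv2.resize(im[65:270,110:460],None,fx=2.2,fy=2.2,interpolation=cv2.INTER_CUBIC))
E
```

```text
clock: 20.28
eef_pos: [648.8, -60.4, 32.3]
eef_rot: [3.141, -0.003, -3.141]
wrist_force: [-0.1, -0.2, -0.2]
finger_gap: 33.9
finger_force: 25.0
clock: 20.7
eef_pos: [650.9, -60.9, 29.6]
eef_rot: [-3.141, 0.002, -3.141]
wrist_force: [-0.8, -0.8, 0.4]
finger_gap: 33.4
finger_force: 25.0
clock: 21.12
eef_pos: [650.6, -60.9, 26.8]
eef_rot: [-3.141, 0.001, -3.141]
wrist_force: [0.3, 1.0, 0.3]
finger_gap: 43.7
finger_force: 0.0
clock: 21.53
eef_pos: [649.1, -60.7, 114.7]
eef_rot: [3.141, -0.005, -3.141]
wrist_force: [0.9, 0.8, -0.2]
finger_gap: 51.8
finger_force: 0.0
clock: 21.95
eef_pos: [488.7, -40.6, 166.6]
eef_rot: [-3.141, 0.001, -3.141]
wrist_force: [0.3, -0.2, 0.8]
finger_gap: 51.7
finger_force: 0.0
clock: 22.37
eef_pos: [377.9, -40.7, 166.5]
eef_rot: [-3.142, -0.0, 3.142]
wrist_force: [-0.8, -0.1, -0.1]
finger_gap: 51.8
finger_force: 0.0
red [323 144  13  12 114] [651.5 -60.9]
blue [266 149  12  11  93] [639.8  60.1]
yellow [204 160  14  14 139] [611.6 186.2]
green [388 153  13  12 113] [ 633.  -193.8]
```

View pics/z3.png

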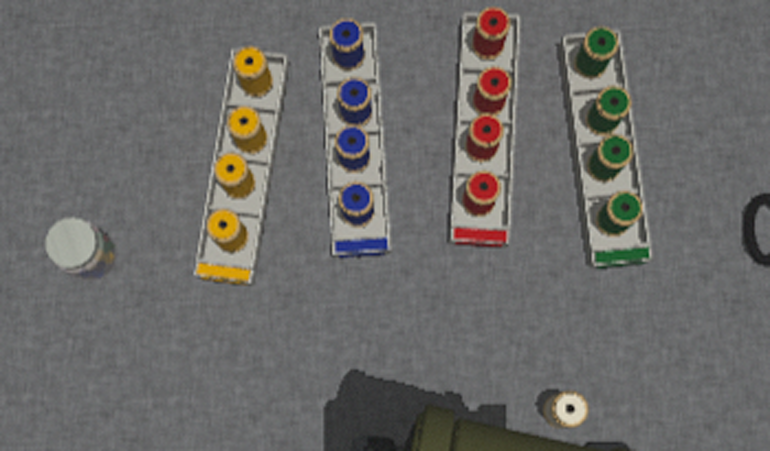

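The picture shows all four spools upright in their own front compartments: yellow (223,226), blue (356,200), red (483,190) and green (624,210). The jar and the white spool are undisturbed, so I hand the job in.

```bash
python3 -c "
from cell import manip
print(manip.sign_off())"
```

```text
the job is handed in; nothing more can be done
None
```

I placed the red, blue, yellow and green spools upright in the front compartments of their own trays, left the white spool and the button jar untouched, and handed the job in at about 22 s on the robot's clock; the hand-in returned no verdict.

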